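# Set out the stone for punching and riveting

## Robot

A 6-joint arm with a two-finger parallel gripper is mounted at the origin on the work surface. World frame = base frame: x ahead of the robot, y to its left, z up, the work surface at z = 0. Lengths are in m, angles in rad, forces in N, time in s.
With the tool pointing down it reaches from about 0.425 to 0.95 m from the base axis. Payload 3.5 kg.
Tool frame: the origin (TCP) lies at the very end of the fingers, on their centre line; the grasp point (between the pads) lies 19 mm behind it (ctrl.grasp_offset is the distance from the TCP to the grasp point, in m); z points along the fingers, y is the line along which they close (so a half turn about z gives the same grasp; the last joint's range is limited). The gripper opens to 85 mm and grips with 20 to 120 N. Pads are 22 mm wide; open, the fingers measure 114 mm over their backs; the gripper's body (76 mm by 85 mm) begins 54 mm behind the grasp point. The pads swing forward as they close: fully open they stand 13 mm farther back than shut.
Start: joints at [-1.39, 0.286, 1.577, -0, 1.279, -0.15], TCP at [0.219, -0.638, 0.231] pointing down, gripper open.
Joint ranges: [-2.77, 2.77], [-0.9, 2.22], [0.21, 2.48], [-1.53, 4.67], [0.24, 2.81], [-2.84, 2.84]. Speed limits (rad/s): [2.79, 2.79, 3.14, 3.14, 3.14, 3.14].

## Interface

Orientations are given as a unit quaternion [w, x, y, z].
In Python, from rig import ctrl gives the robot as it stands.
- The arm moves only by the tool jog_arm, never from a script. Its argument "increments" is a list that holds one entry, the list of rows, each a list of 5 numbers: the shift along the tool's x, y, z in m, then the turn about the tool's z in degrees, then the closure, from -1 (fully open) to 1 (shut). In form: [[[dx, dy, dz, roll, fingers], ...]]. A call has 1 to 20 rows; each row shifts and turns the commanded pose from where the row before left it, along the tool's axes as they then stand; what a row does not reach is not made up. A row lasts 1/8 s, in which the tool goes at most 62.5 mm and 10.7 degrees, less where a joint would pass 70% of its speed; a pose out of reach is approached as far as the arm can. A call is refused whole if a number of a shift passes 0.0625 or a number of a turn 10.7, either way. A call with a gripper value outside its range is refused whole. The fingers move at their own pace and stop on an object; "squeeze" is the grip in N (left out, the last holds). Time passes only in rows, so rows that do not move let the fingers close. It gives the time, the measured TCP pose, the force, the opening and the grip force at its end, in the units of the state.
- ctrl.get_obs(): the state, without advancing time (a new reading comes with each control period).
- ctrl.capture(name): name is "side" or "top" or "wrist"; returns (picture, depth): 420x560x3 uint8, red, green, blue; 420x560 float32, m along the optical axis (not along the pixel's ray), 0 where there is no reading.
- ctrl.camera_params(name): a dict with "K" (3x3 intrinsics, pixels), "world_from_camera" (4x4, takes a point from camera to world coordinates); the wrist camera has in their place "mount" (4x4, takes a point from camera to tool coordinates, whose origin is the TCP and whose axes are the flange's). Camera axes: x right, y up, looking along -z (the intrinsics and any distortion apply to the point x, -y, -z); pixel columns grow to the right and rows downward; lengths in m; the calibration is good to about 2 mm. A picture is of the moment at which its call begins: read the wrist's pose just before it. camera_params takes no time and is no camera call.
- ctrl.finish_job(): hands the job in; it is judged then, once.
The state is a dict: "time_s": time; "qpos": joint angles; "joint_velocities": joint speeds; "joint_torque": joint torques, N m; "position": TCP position; "tcp_rot": TCP orientation; "ft_force": force on the tool from outside, world axes, zero at the start; "torque": the same for the moment, N m; "gripper_width": opening from 0.0 (shut) to 1.0 (fully open); "grip_force": force on a finger pad.
Only numpy, scipy, OpenCV 4.12 (cv2) and the standard library are available. Lean on these libraries where they do the work, as an engineer would, in place of code of your own. Each camera call takes 0.05 s, during which the arm holds its last target. There are 200 camera calls.

## Task

Set out the stone slab for punching and riveting, as seen from the robot's side of the bench and square to the slab: lay the white punching board on the middle of the slab's left half with its long sides pointing away from you, lay the steel hole punch lengthwise along the middle of the board, and set the round steel anvil on the middle of the slab's bare right half. Stand the wooden rivet pot on the bench straight behind the anvil, a finger or two clear of the slab's far edge, and lay the mallet on the bench to the right of the slab, a finger or two clear of it, parallel to its side, with the head level with the slab's middle and the handle towards you. Set each thing down gently, without dropping it, and leave the thread spool, wax block, dye bottle and awl where they are.

Things in the scene. Friction and masses are not known exactly. Their poses are not given: they have to be found in the camera images.
- slab: Grey granite slab flat on the bench, 150 (x) by 200 (y) by 30 mm high, fixed. Origin: centre of its underside; z up. Its own +x points away from the robot (far edge at x = 75 mm), +y to the robot's left; it is turned at most 0.2 rad from the bench axes. Left half centred at y = +50 mm, right half at y = -50 mm. 'Behind', 'left' and 'right' go by the slab's own sides.
- board: White plastic punching board, a plain block 100 (x) by 60 (y) by 15 mm thick, about 85 g, lying flat. Origin: centre of its underside; x runs along its long sides, z up.
- punch: Dark steel drive punch lying on the bench, 100 mm long, about 70 g: an eight-sided shank 13 mm across that narrows to a round cutting tip. For contact it acts as a bar 13 by 13 mm over its whole length, so it does not roll. Origin: on its underside at half length; x along it towards the tip, z up. Grip it across y at the middle. Either end may point away.
- anvil: Round bright steel rivet-setting anvil, a solid disc 40 mm in diameter and 20 mm high with a dark ring on its flat top, about 190 g. Origin: centre of its underside, z up.
- pot: Straight-sided turned wooden pot, 52 mm outer diameter and 32 mm high, open at the top with small brass rivets in it (fixed inside it), about 90 g. Origin: centre of its underside, z up.
- mallet: White plastic mallet, wooden handle, lying, about 250 g. Head: cylinder 45 mm diameter, 80 mm long, axis along its y. Handle: 22 mm diameter, leaves the head along -x, sloping down to the bench, ends at x = -251 mm. Origin: on the bench under the head's centre; +x from handle to head, z up. Centre of mass about x = -50 mm: grip there across y; handle axis is 21 mm high there.
- spool: Bystander: wooden spool wound with pale thread, standing, 44 mm in diameter, 50 mm high, loose. Origin: centre of its underside. Leave it.
- wax: Bystander: yellowish round block of beeswax, 48 mm in diameter, 16 mm high, loose. Origin: centre of its underside. Leave it.
- dye: Bystander: amber glass bottle with black cap and paper label, standing, 42 mm in diameter, 85 mm high, loose. Origin: centre of its underside. Leave it.
- awl: Bystander: awl with a bulbous wooden handle and a thin steel point, lying, about 130 mm long and 28 mm wide, loose. Origin: on its underside near the middle of the handle; x towards the point. Leave it.
Things that resemble listed ones, but are neither listed nor needed, are in the scene too. Several things look just like the punch: the one meant starts farthest to the robot's right.

How it is judged:
At the end, for the whole second after the job is handed in: By the slab's axes: board and anvil on it, within 15 mm of the centres of its left and right halves; punch on the board within 15 mm (20 along); pot behind the anvil (25 mm), 1-55 mm off the slab; mallet right, 2-56 mm off, head level (45 mm), handle to robot; angles 10 deg; all at rest (x of board in the frame of slab between -0.015 and 0.015 m and y of board in the frame of slab between 0.035 and 0.065 m and z of board in the frame of slab between 0.026 and 0.034 m and angle between the x axis of board and the x axis of slab, either way round below 0.17 rad and x of punch in the frame of board between -0.02 and 0.02 m and y of punch in the frame of board between -0.015 and 0.015 m and z of punch in the frame of board between 0.011 and 0.019 m and angle between the x axis of punch and the x axis of board, either way round below 0.2 rad and x of anvil in the frame of slab between -0.015 and 0.015 m and y of anvil in the frame of slab between -0.065 and -0.035 m and z of anvil in the frame of slab between 0.026 and 0.034 m and angle between each of anvil, pot's own z axis and vertical below 0.1 rad and x of pot in the frame of slab between 0.102 and 0.156 m and y of pot in the frame of slab between -0.075 and -0.025 m and height (world z) of pot below 0.006 m and x of mallet in the frame of slab between -0.045 and 0.045 m and y of mallet in the frame of slab between -0.196 and -0.142 m and height (world z) of mallet below 0.008 m and angle between the x axis of mallet and the x axis of slab, either way round below 0.2 rad and y of slab in the frame of mallet above 0 m and linear speed of each of board, punch, anvil, pot, mallet below 0.02 m/s); the robot touches nothing.
It fails at once if the thread spool is pushed more than 30 mm from its place or knocked over (distance of spool from where it was at the start of the episode above 0.03 m or angle between spool's own z axis and vertical above 0.6 rad).
It fails at once if the wax block is pushed more than 30 mm from its place or knocked over (distance of wax from where it was at the start of the episode above 0.03 m or angle between wax's own z axis and vertical above 0.6 rad).
It fails at once if the dye bottle is pushed more than 30 mm from its place or knocked over (distance of dye from where it was at the start of the episode above 0.03 m or angle between dye's own z axis and vertical above 0.6 rad).
It fails at once if the awl is pushed more than 30 mm from its place or knocked over (distance of awl from where it was at the start of the episode above 0.03 m or angle between awl's own z axis and vertical above 0.6 rad).
It fails at once if one of the things is dropped or flung: it moves faster than 0.6 m/s with no finger on it ((linear speed of board above 0.6 m/s and contact force between board and the fingers below 0.05 N) or (linear speed of punch above 0.6 m/s and contact force between punch and the fingers below 0.05 N) or (linear speed of anvil above 0.6 m/s and contact force between anvil and the fingers below 0.05 N) or (linear speed of pot above 0.6 m/s and contact force between pot and the fingers below 0.05 N) or (linear speed of mallet above 0.6 m/s and contact force between mallet and the fingers below 0.05 N)).
It also fails if it takes over 122 s, if anything falls off the work surface, if the arm or the gripper's body presses on something with over 40 N, if the wrist force passes 120 N, or if a joint passes its speed limit or range.

## Working session

There is one attempt and no reset: what is moved stays moved. The work goes in short steps, Python scripts to look and compute and a tool call to move; the robot and the scene stay as the last step left them, time stands still between calls to the robot, and variables do not carry over. Pictures are saved under pics/ and viewed, at most 14 in all, crops included, and the job is handed in when it is done.

Besides the shell and the picture viewer there is one more tool, called after ">>>" as a command line: name --argument value ..., lists and objects as JSON in quotes. jog_arm: Moves the arm, as the interface text tells. Its arguments: {"type":"object","properties":{"increments":{"type":"array"},"squeeze":{"type":"number"}},"required":["increments"]}

```bash
mkdir -p pics; ls; python3 - <<'E'
from rig import ctrl
import cv2,numpy as np
for n in("top","side"):
    p,d=ctrl.capture(n); cv2.imwrite(f"pics/{n}0.png",cv2.cvtColor(p,cv2.COLOR_RGB2BGR)); np.save(f"pics/{n}0.npy",d)
    c=ctrl.camera_params(n); print(n,{k:(np.round(v,4).tolist() if not isinstance(v,str) else v) for k,v in c.items()}, (d>0).mean())
print(ctrl.get_obs(), ctrl.grasp_offset); c=ctrl.camera_params("wrist");print(c)
E
```

```text
pics
top {'K': [[418.6064, 0.0, 279.9555], [0.0, 418.6064, 199.1129], [0.0, 0.0, 1.0]], 'world_from_camera': [[-0.1257, 0.9624, -0.2409, 0.324], [-0.9921, -0.1211, 0.0338, -0.0175], [0.0034, 0.2433, 0.97, 0.9533], [0.0, 0.0, 0.0, 1.0]]} 0.9960756802721088
side {'K': [[525.4006, 0.0, 274.018], [0.0, 525.4006, 209.3437], [0.0, 0.0, 1.0]], 'world_from_camera': [[-0.6908, 0.5104, -0.5122, -0.2346], [-0.7229, -0.502, 0.4748, 0.6961], [-0.0148, 0.6983, 0.7157, 1.1167], [0.0, 0.0, 0.0, 1.0]]} 0.9958163265306123
{'time_s': 0.1, 'qpos': array([-1.38999864e+00,  2.87101535e-01,  1.57803834e+00,  6.23509544e-06,
        1.27858689e+00, -1.50010995e-01]), 'joint_velocities': array([-0.00120595, -0.00143368, -0.00252815, -0.00202875, -0.00105169,
        0.00010704]), 'joint_torque': array([ 4.48134579e-04, -4.07297158e+01, -2.93700153e+01, -1.70681565e-04,
        3.42354579e-03,  4.31200249e-06]), 'position': array([ 0.2191599 , -0.63780369,  0.23006499]), 'tcp_rot': array([-1.06697486e-03,  9.86351448e-01,  1.64650184e-01, -1.34408226e-05]), 'ft_force': array([-0.00802164,  0.47907852, -0.29337673]), 'torque': array([ 0.00719078, -0.02332261,  0.00531983]), 'grip_force': 0.0, 'gripper_width': 1.0009116583974271} 0.0187
{'K': array([[292.1566042 ,   0.        , 280.52905196],
       [  0.        , 292.1566042 , 207.61851091],
       [  0.        ,   0.        ,   1.        ]]), 'mount': array([[-6.86934266e-04,  9.57370959e-01,  2.88860476e-01,
         7.41473774e-02],
       [ 9.99999729e-01,  5.81627816e-04,  4.50392182e-04,
         8.54633156e-04],
       [ 2.63183107e-04,  2.88860708e-01, -9.57371100e-01,
        -1.42938470e-01],
       [ 0.00000000e+00,  0.00000000e+00,  0.00000000e+00,
         1.00000000e+00]])}
```

View pics/top0.png

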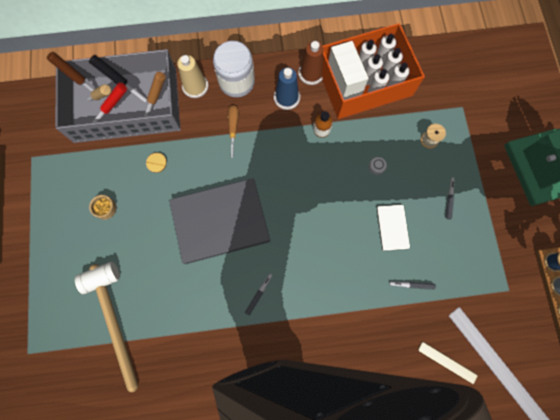

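View pics/side0.png

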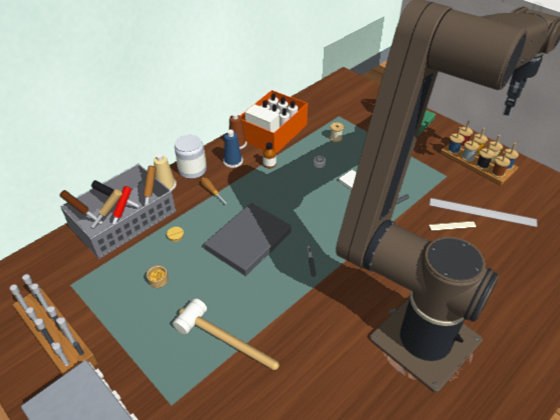

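The top view shows the slab at about (220,220) px, the board at (393,228), the anvil at (378,165), the pot at (102,207) and the mallet head at (97,279). There are three punches, and the rightmost is at (450,197). The side view agrees.

```bash
cat > h.py <<'E'
import numpy as np,cv2
from rig import ctrl
def wcam(obs=None,name="top"):
    c=ctrl.camera_params(name); K=c["K"]
    if name!="wrist": return K,np.array(c["world_from_camera"])
    w,x,y,z=obs["tcp_rot"]; from scipy.spatial.transform import Rotation as R
    T=np.eye(4);T[:3,:3]=R.from_quat([x,y,z,w]).as_matrix();T[:3,3]=obs["position"]
    return K,T@c["mount"]
def ray(K,T,uv,z):
    uv=np.atleast_2d(uv).astype(float)
    d=np.c_[(uv[:,0]-K[0,2])/K[0,0],-(uv[:,1]-K[1,2])/K[1,1],-np.ones(len(uv))]@T[:3,:3].T
    o=T[:3,3]; return o+d*((z-o[2])/d[:,2])[:,None]
def cloud(K,T,D):
    v,u=np.mgrid[:D.shape[0],:D.shape[1]]
    P=np.stack([(u-K[0,2])/K[0,0]*D,-(v-K[1,2])/K[1,1]*D,-D],-1)
    return P@T[:3,:3].T+T[:3,3]
E
python3 - <<'E'
from h import *
K,T=wcam();D=np.load("pics/top0.npy");P=cloud(K,T,D);Z=P[...,2]
im=cv2.imread("pics/top0.png")
print("mat z",np.median(Z[300:330,150:200]),Z[300:330,150:200].std(),"slab",np.median(Z[205:235,200:240]))
m=((Z>0.006)&(P[...,0]>0.2)).astype(np.uint8);m[110:,0:25]=0
n,l,s,c=cv2.connectedComponentsWithStats(m)
for i in range(1,n):
    if s[i,4]<40 or s[i,4]>8000: continue
    q=l==i; pts=P[q]; h=np.percentile(pts[:,2],90)
    r=cv2.minAreaRect((pts[:,:2]*1000).astype(np.float32))
    print(i,c[i].round(),s[i,4],"h",h.round(3),"minrect",np.round(r[0],0),np.round(r[1],0),round(r[2],1),"topmean",pts[pts[:,2]>h-0.006].mean(0).round(3))
cv2.imwrite("pics/crop1.png",cv2.resize(im[120:320,20:500],None,fx=1.66,fy=1.66,interpolation=cv2.INTER_CUBIC))
E
```

```text
mat z -1.9668378095083483e-05 0.054971693090737135 slab 0.029675726215213916
55 [363.  69.] 7299 h 0.114 minrect [ 678. -140.] [274. 698.] 49.5 topmean [ 0.812 -0.228  0.141]
96 [233.  69.] 1805 h 0.111 minrect [621.  24.] [ 90. 593.] 89.3 topmean [0.874 0.021 0.114]
103 [113.  94.] 7045 h 0.116 minrect [618. 229.] [708. 297.] 17.2 topmean [0.832 0.287 0.166]
110 [191.  76.] 811 h 0.107 minrect [608.  71.] [592.  60.] 11.6 topmean [0.867 0.123 0.12 ]
125 [286.  89.] 764 h 0.108 minrect [580. -66.] [ 60. 520.] 82.4 topmean [ 0.806 -0.097  0.124]
237 [232. 124.] 322 h 0.026 minrect [562.  23.] [482.  38.] 5.1 topmean [0.767 0.039 0.028]
264 [322. 124.] 377 h 0.084 minrect [ 526. -107.] [ 42. 440.] 71.7 topmean [ 0.708 -0.167  0.108]
310 [433. 135.] 379 h 0.052 minrect [ 508. -224.] [ 42. 552.] 37.2 topmean [ 0.656 -0.421  0.064]
320 [537. 165.] 3052 h 0.117 minrect [ 490. -373.] [163. 767.] 13.0 topmean [ 0.566 -0.62   0.144]
364 [156. 163.] 308 h 0.017 minrect [519. 105.] [457.  45.] 37.7 topmean [0.681 0.23  0.019]
373 [377. 166.] 237 h 0.022 minrect [ 610. -287.] [39. 38.] 31.8 topmean [ 0.61  -0.288  0.02 ]
414 [218. 221.] 5928 h 0.032 minrect [456.  85.] [289. 200.] 7.7 topmean [0.521 0.094 0.034]
416 [450. 201.] 216 h 0.015 minrect [ 410. -256.] [ 72. 503.] 28.0 topmean [ 0.502 -0.436  0.022]
455 [102. 207.] 502 h 0.031 minrect [474. 174.] [483.  51.] 57.9 topmean [0.582 0.348 0.047]
470 [392. 228.] 1176 h 0.017 minrect [ 425. -170.] [112. 348.] 15.7 topmean [ 0.459 -0.295  0.018]
547 [551. 278.] 1137 h 0.043 minrect [ 265. -345.] [167. 645.] 4.3 topmean [ 0.331 -0.603  0.071]
584 [107. 311.] 2079 h 0.043 minrect [383. 201.] [269. 364.] 21.5 topmean [0.427 0.36  0.062]
612 [257. 296.] 243 h 0.014 minrect [350.  24.] [68. 80.] 11.9 topmean [0.346 0.028 0.016]
625 [414. 285.] 240 h 0.014 minrect [ 331. -192.] [348.  24.] 88.2 topmean [ 0.326 -0.318  0.021]
```

```bash
python3 - <<'E'
from h import *
K,T=wcam();D=cv2.medianBlur(np.load("pics/top0.npy"),3);P=cloud(K,T,D);Z=P[...,2]
def top(name,box,z0,z1):
    u0,v0,u1,v1=box; p=P[v0:v1,u0:u1].reshape(-1,3); p=p[(p[:,2]>z0)&(p[:,2]<z1)]
    r=cv2.minAreaRect((p[:,:2]*1000).astype(np.float32))
    e=p[:,:2]-p[:,:2].mean(0); w,V=np.linalg.eigh(e.T@e)
    print(name,len(p),"rect",np.round(r[0],1),np.round(r[1],1),round(r[2],1),"mean",p.mean(0).round(4),"pca deg",np.degrees(np.arctan2(V[1,1],V[0,1])).round(1))
top("slab",(160,170,280,270),.025,.036)
top("board",(370,195,415,260),.010,.02)
top("anvil",(365,150,392,180),.015,.025)
top("pot",(80,185,122,228),.028,.037)
top("punchR",(438,172,462,222),.007,.02)
top("punchM",(380,272,440,298),.007,.02)
top("punchL",(235,270,280,320),.007,.02)
top("malhead",(70,255,122,300),.025,.05)
top("malhandle",(88,298,145,395),.007,.035)
top("spool",(415,115,452,155),.044,.056)
top("wax",(140,145,172,180),.012,.02)
top("dye",(308,100,338,140),.075,.095)
top("awl",(220,100,245,162),.006,.035)
E
```

```text
slab 5802 rect [524.4  94.5] [150.6 200.1] 7.8 mean [0.5222 0.0946 0.0295] pca deg 97.6
board 1154 rect [ 460.4 -296.3] [60.7 99.9] 87.1 mean [ 0.4592 -0.2954  0.0149] pca deg 177.4
anvil 207 rect [ 610.2 -288.3] [37.6 36.3] 31.1 mean [ 0.6098 -0.2876  0.0195] pca deg 73.5
pot 106 rect [587.5 356.5] [49.4 49. ] 84.5 mean [0.5873 0.3579 0.0296] pca deg 63.9
punchR 199 rect [ 511.2 -443.5] [13.6 96.9] 73.4 mean [ 0.5056 -0.441   0.0112] pca deg 161.6
punchM 230 rect [ 327.8 -315.4] [99.7 13.1] 78.9 mean [ 0.3267 -0.32    0.0109] pca deg 78.3
punchL 234 rect [350.8  24.6] [13.2 98.3] 51.5 mean [0.3465 0.0278 0.0106] pca deg 141.5
malhead 945 rect [418.3 366.3] [80.7 80.8] 11.8 mean [0.424  0.3657 0.0376] pca deg 107.2
malhandle 1112 rect [287.9 331. ] [206.3  22.1] 15.1 mean [0.2862 0.3284 0.0225] pca deg -164.9
spool 268 rect [ 662.3 -427. ] [42. 42.] 85.3 mean [ 0.6614 -0.4265  0.05  ] pca deg 164.3
wax 291 rect [683.1 231.7] [44.7 44.7] 38.6 mean [0.6825 0.2306 0.0152] pca deg -157.7
dye 70 rect [ 720.4 -171. ] [18.3 17.5] 81.9 mean [ 0.7196 -0.1711  0.0833] pca deg 125.3
awl 318 rect [740.6  43.6] [ 24.4 124.3] 82.7 mean [0.7563 0.0409 0.0206] pca deg 172.7
```

View pics/crop1.png

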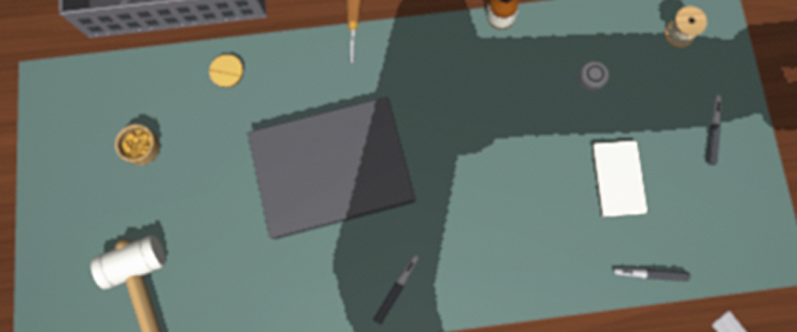

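The crop agrees with the measurements: slab yaw is about 7.7°, and the awl tip reaches to just behind the slab, so I'll set the pot a little left of straight behind the anvil.

```bash
cat > plan.py <<'E'
from h import *
import sys
def go(x,y,z,th):
    o=ctrl.get_obs();w,a,b,c=o["tcp_rot"];p=o["position"]
    t0=np.degrees(2*np.arctan2(b,a));t0=(t0+180)%360-180
    r=((t0-th)+180)%360-180;t=np.radians(th);d=np.array([x,y,z])-p
    print("t",o["time_s"],"pos",p.round(4),"th",t0.round(2),"| roll",r.round(2),"dx",(d[0]*np.cos(t)+d[1]*np.sin(t)).round(4),"dy",(d[0]*np.sin(t)-d[1]*np.cos(t)).round(4),"dz",(-d[2]).round(4),"w",o["gripper_width"].round(3),"g",round(o["grip_force"],1))
if __name__=="__main__": go(*map(float,sys.argv[1:5]))
E
python3 plan.py .460 -.296 .07 -2.7
python3 -c "
from h import *
K,T=wcam();print('awl tip',ray(K,T,[[232,157]],.003).round(4))"
```

```text
awl tip [[0.6778 0.0505 0.003 ]]Traceback (most recent call last):
  File "plan.py", line 8, in <module>
    if __name__=="__main__": go(*map(float,sys.argv[1:5]))
                             ~~^^^^^^^^^^^^^^^^^^^^^^^^^^^
  File "plan.py", line 7, in go
    print("t",o["time_s"],"pos",p.round(4),"th",t0.round(2),"| roll",r.round(2),"dx",(d[0]*np.cos(t)+d[1]*np.sin(t)).round(4),"dy",(d[0]*np.sin(t)-d[1]*np.cos(t)).round(4),"dz",(-d[2]).round(4),"w",o["gripper_width"].round(3),"g",round(o["grip_force"],1))
                                                                                                                                                                                                      ^^^^^^^^^^^^^^^^^^^^^^^^
AttributeError: 'float' object has no attribute 'round'
```

```bash
sed -i 's/o\["gripper_width"\].round(3)/round(float(o["gripper_width"]),3)/' plan.py
python3 plan.py .460 -.296 .07 -2.7
```

```text
t 0.1 pos [ 0.2192 -0.6378  0.2301] th 18.95 | roll 21.65 dx 0.2245 dy -0.3528 dz 0.1601 w 1.001 g 0.0
```

>>> jog_arm --increments '[[[0,0,0.008,7.2,-1],[0,0,0.008,7.2,-1],[0,0,0.008,7.2,-1],[0.025,-0.0392,0.015,0,-1],[0.025,-0.0392,0.015,0,-1],[0.025,-0.0392,0.015,0,-1],[0.025,-0.0392,0.015,0,-1],[0.025,-0.0392,0.015,0,-1],[0.025,-0.0392,0.015,0,-1],[0.025,-0.0392,0.015,0,-1],[0.025,-0.0392,0.015,0,-1],[0.025,-0.0392,0.015,0,-1],[0,0,0,0,-1],[0,0,0,0,-1]]]' --squeeze 40

```text
time_s: 1.85
position: [0.4602, -0.2965, 0.0723]
tcp_rot: [0.0, 1.0, -0.023, -0.0]
ft_force: [0.2, 0.2, -0.3]
gripper_width: 1.004
grip_force: 0.0
```

```bash
python3 plan.py .460 -.296 -.001 -2.7; python3 - <<'E'
from h import *
o=ctrl.get_obs();p,d=ctrl.capture("wrist");K,T=wcam(o,"wrist")
cv2.imwrite("pics/w1.png",cv2.cvtColor(p,cv2.COLOR_RGB2BGR))
P=cloud(K,T,cv2.medianBlur(d,3)).reshape(-1,3)
q=P[(P[:,2]>.011)&(P[:,2]<.019)&(abs(P[:,0]-.46)<.08)&(abs(P[:,1]+.296)<.06)]
print(len(q),cv2.minAreaRect((q[:,:2]*1000).astype(np.float32)))
E
```

```text
t 1.85 pos [ 0.4602 -0.2965  0.0723] th -2.61 | roll 0.09 dx -0.0002 dy -0.0005 dz 0.0733 w 1.004 g 0.0
10686 ((463.0224609375, -298.3275451660156), (60.228355407714844, 99.46159362792969), 87.10433197021484)
```

View pics/w1.png

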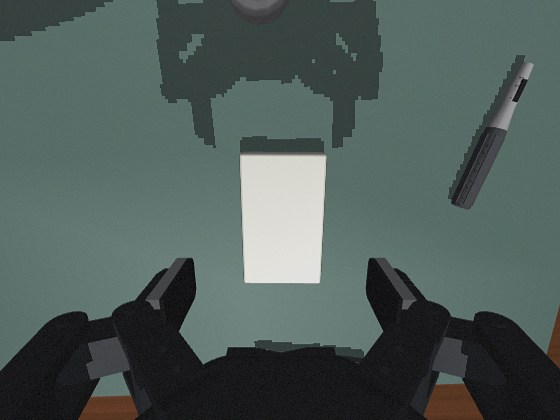

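The wrist view shows the board centred between the fingers at (283,215) px, and its measured position agrees with the top camera to 3 mm. The punch is on the right, at (490,130).

>>> jog_arm --increments '[[[0.001,0.001,0.025,0,-1],[0,0,0.025,0,-1],[0,0,0.0145,0,-1],[0,0,0.009,0,-1],[0,0,0,0,-1],[0,0,0,0,0.5],[0,0,0,0,0.5],[0,0,0,0,0.5],[0,0,0,0,0.5],[0,0,0,0,0.5],[0,0,-0.01,0,0.5],[0,0,-0.03,0,0.5],[0,0,-0.04,0,0.5],[0,0,-0.03,0,0.5],[0,0,0,0,0.5]]]'

```text
time_s: 3.78
position: [0.4626, -0.2985, 0.1115]
tcp_rot: [0.002, 1.0, -0.023, 0.002]
ft_force: [0.1, -0.6, -0.5]
gripper_width: 0.69
grip_force: 44.0
```

```bash
python3 plan.py .5173 .1440 .085 7.75
```

```text
t 3.775 pos [ 0.4626 -0.2985  0.1115] th -2.64 | roll -10.39 dx 0.1139 dy -0.4311 dz 0.0265 w 0.69 g 44.0
```

>>> jog_arm --increments '[[[0,0,0,-10.4,0.5],[0.0114,-0.0431,0,0,0.5],[0.0114,-0.0431,0,0,0.5],[0.0114,-0.0431,0,0,0.5],[0.0114,-0.0431,0,0,0.5],[0.0114,-0.0431,0,0,0.5],[0.0114,-0.0431,0,0,0.5],[0.0114,-0.0431,0,0,0.5],[0.0114,-0.0431,0,0,0.5],[0.0114,-0.0431,0.01,0,0.5],[0.0114,-0.0431,0.015,0,0.5],[0,0,0,0,0.5],[0,0,0,0,0.5],[0,0,0,0,0.5]]]'

```text
time_s: 5.52
position: [0.516, 0.144, 0.0836]
tcp_rot: [0.0, 0.998, 0.067, -0.0]
ft_force: [-0.2, -0.0, -0.6]
gripper_width: 0.69
grip_force: 44.0
```

```bash
python3 plan.py .5173 .1440 .031 7.75
```

```text
t 5.525 pos [0.516  0.144  0.0836] th 7.67 | roll -0.08 dx 0.0013 dy 0.0002 dz 0.0526 w 0.69 g 44.0
```

>>> jog_arm --increments '[[[0.001,0,0.02,0,0.5],[0,0,0.018,0,0.5],[0,0,0.008,0,0.5],[0,0,0.004,0,0.5],[0,0,0.0026,0,0.5],[0,0,0,0,0.5],[0,0,0,0,0.5]]]'

```text
time_s: 6.4
position: [0.5174, 0.1453, 0.0317]
tcp_rot: [-0.0, 0.998, 0.068, 0.0]
ft_force: [-1.0, 0.1, -0.0]
gripper_width: 0.687
grip_force: 44.0
```

>>> jog_arm --increments '[[[0,0,0.001,0,0.5],[0,0,0,0,0.5],[0,0,0,0,0.15],[0,0,0,0,-0.3],[0,0,0,0,-1],[0,0,0,0,-1],[0,0,-0.02,0,-1],[0,0,-0.04,0,-1],[0,0,-0.05,0,-1],[0,0,-0.02,0,-1]]]'

```text
time_s: 7.65
position: [0.519, 0.1454, 0.1642]
tcp_rot: [-0.0, 0.998, 0.068, 0.003]
ft_force: [0.9, -0.1, -0.0]
gripper_width: 1.001
grip_force: 0.0
```

```bash
python3 plan.py .5112 -.4435 .06 -17.5; python3 - <<'E'
from h import *
o=ctrl.get_obs();p,d=ctrl.capture("wrist");K,T=wcam(o,"wrist")
cv2.imwrite("pics/w2.png",cv2.cvtColor(p,cv2.COLOR_RGB2BGR))
P=cloud(K,T,cv2.medianBlur(d,3)).reshape(-1,3)
for z0,z1 in((.041,.05),(.026,.034)):
    q=P[(P[:,2]>z0)&(P[:,2]<z1)&(abs(P[:,0]-.52)<.13)&(abs(P[:,1]-.1)<.15)]
    print(len(q),cv2.minAreaRect((q[:,:2]*1000).astype(np.float32)),q.mean(0))
E
```

```text
t 7.65 pos [0.519  0.1454 0.1642] th 7.76 | roll 25.26 dx 0.1697 dy 0.5639 dz 0.1042 w 1.001 g 0.0
6583 ((517.8654174804688, 144.6315460205078), (100.2936019897461, 60.070533752441406), 7.405524253845215) [0.52123319 0.14511643 0.04528027]
23071 ((526.3887329101562, 92.95217895507812), (148.7262420654297, 199.95684814453125), 7.7179365158081055) [0.53728927 0.08003851 0.03031075]
```

>>> jog_arm --increments '[[[0,0,0,8.4,-1],[0,0,0,8.4,-1],[0,0,0,8.4,-1],[0.0141,0.047,0,0,-1],[0.0141,0.047,0,0,-1],[0.0141,0.047,0,0,-1],[0.0141,0.047,0,0,-1],[0.0141,0.047,0,0,-1],[0.0141,0.047,0,0,-0.5],[0.0141,0.047,0.01,0,-0.5],[0.0141,0.047,0.01,0,-0.3],[0.0141,0.047,0.015,0,-0.2],[0.0141,0.047,0.02,0,-0.2],[0.0141,0.047,0.02,0,-0.2],[0.0141,0.047,0.02,0,-0.2],[0,0,0.009,0,-0.2],[0,0,0,0,-0.2],[0,0,0,0,-0.2]]]'

```text
time_s: 9.95
position: [0.5098, -0.4424, 0.0566]
tcp_rot: [-0.0, 0.989, -0.151, 0.0]
ft_force: [0.0, 0.0, -0.2]
gripper_width: 0.598
grip_force: 0.0
```

```bash
python3 - <<'E'
from h import *
o=ctrl.get_obs();p,d=ctrl.capture("wrist");K,T=wcam(o,"wrist")
cv2.imwrite("pics/w3.png",cv2.cvtColor(p,cv2.COLOR_RGB2BGR))
P=cloud(K,T,cv2.medianBlur(d,3)).reshape(-1,3)
q=P[(P[:,2]>.005)&(P[:,2]<.018)&(abs(P[:,0]-.511)<.08)&(abs(P[:,1]+.4435)<.06)]
print(len(q),cv2.minAreaRect((q[:,:2]*1000).astype(np.float32)))
E
python3 plan.py .5112 -.4435 .003 -17.5;
```

```text
2256 ((514.4536743164062, -446.0600891113281), (12.954907417297363, 100.44119262695312), 72.26293182373047)
t 10.0 pos [ 0.51   -0.4425  0.057 ] th -17.36 | roll 0.14 dx 0.0014 dy 0.0006 dz 0.054 w 0.595 g 0.0
```

View pics/w3.png

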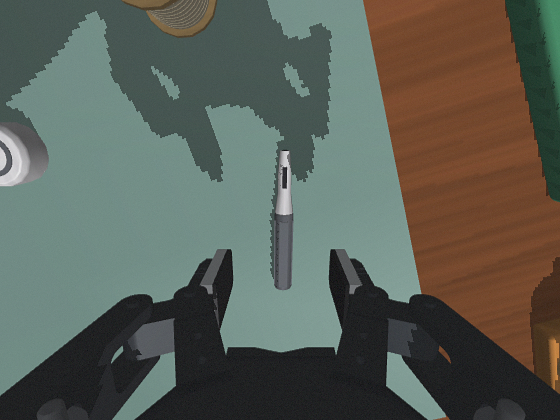

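The wrist view shows the punch between the fingers, centred at (283,220) px with its tip pointing away. Spool and anvil are well clear.

>>> jog_arm --increments '[[[0.0035,0.0015,0.02,0,-0.2],[0,0,0.02,0,-0.2],[0,0,0.009,0,-0.2],[0,0,0.0045,0,-0.2],[0,0,0,0,-0.2],[0,0,0,0,1],[0,0,0,0,1],[0,0,0,0,1],[0,0,0,0,1],[0,0,0,0,1],[0,0,-0.01,0,1],[0,0,-0.03,0,1],[0,0,-0.04,0,1],[0,0,-0.03,0,1],[0,0,0,0,1],[0,0,0,0,1]]]'

```text
time_s: 12.0
position: [0.5115, -0.4452, 0.1109]
tcp_rot: [-0.001, 0.988, -0.152, -0.001]
ft_force: [0.8, -0.5, -1.9]
gripper_width: 0.135
grip_force: 41.6
```

```bash
python3 plan.py .517 .1443 .11 7.5
```

```text
t 12.0 pos [ 0.5115 -0.4452  0.1109] th -17.45 | roll -24.95 dx 0.0824 dy -0.5837 dz 0.0009 w 0.135 g 41.6
```

>>> jog_arm --increments '[[[0,0,0,-8.3,1],[0,0,0,-8.3,1],[0,0,0,-8.3,1],[0.0063,-0.0449,0,0,1],[0.0063,-0.0449,0,0,1],[0.0063,-0.0449,0,0,1],[0.0063,-0.0449,0,0,1],[0.0063,-0.0449,0,0,1],[0.0063,-0.0449,0,0,1],[0.0063,-0.0449,0,0,1],[0.0063,-0.0449,0,0,1],[0.0063,-0.0449,0,0,1],[0.0063,-0.0449,0,0,1],[0.0063,-0.0449,0,0,1],[0.0063,-0.0449,0,0,1],[0.0063,-0.0449,0,0,1],[0,0,0,0,1],[0,0,0,0,1],[0,0,0,0,1]]]'

```text
time_s: 14.38
position: [0.5174, 0.1422, 0.1119]
tcp_rot: [0.0, 0.998, 0.064, -0.001]
ft_force: [0.2, -1.3, -0.5]
gripper_width: 0.132
grip_force: 41.6
```

```bash
python3 plan.py .517 .1443 .0495 7.5; python3 - <<'E'
from h import *
o=ctrl.get_obs();p,d=ctrl.capture("wrist");K,T=wcam(o,"wrist")
cv2.imwrite("pics/w4.png",cv2.cvtColor(p,cv2.COLOR_RGB2BGR))
E
```

```text
t 14.375 pos [0.5174 0.1422 0.1119] th 7.37 | roll -0.13 dx -0.0001 dy -0.0021 dz 0.0624 w 0.132 g 41.6
```

View pics/w4.png

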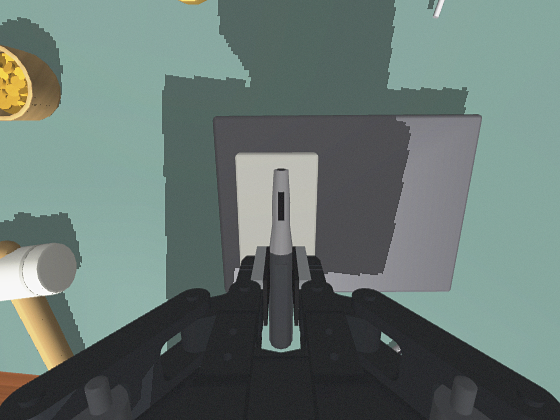

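The wrist view shows the punch held straight and over the middle of the board (278,215).

>>> jog_arm --increments '[[[0,-0.002,0.02,0,1],[0,0,0.02,0,1],[0,0,0.012,0,1],[0,0,0.006,0,1],[0,0,0.003,0,1],[0,0,0,0,1],[0,0,0,0,1]]]'

```text
time_s: 15.3
position: [0.518, 0.1454, 0.0523]
tcp_rot: [-0.0, 0.998, 0.065, 0.001]
ft_force: [-1.0, -0.1, -0.8]
gripper_width: 0.136
grip_force: 41.7
```

>>> jog_arm --increments '[[[0,0,0.002,0,1],[0,0,0.001,0,1],[0,0,0,0,1]]]'

```text
time_s: 15.68
position: [0.5175, 0.1453, 0.0487]
tcp_rot: [0.0, 0.998, 0.065, -0.0]
ft_force: [0.2, -0.3, -0.8]
gripper_width: 0.138
grip_force: 41.7
```

>>> jog_arm --increments '[[[0,0,0.001,0,1],[0,0,0,0,1],[0,0,0,0,1]]]'

```text
time_s: 16.05
position: [0.5175, 0.1453, 0.0486]
tcp_rot: [0.0, 0.998, 0.065, -0.0]
ft_force: [-3.7, -0.2, 5.1]
gripper_width: 0.134
grip_force: 42.4
```

>>> jog_arm --increments '[[[0,0,-0.0005,0,0.6],[0,0,0,0,0.3],[0,0,0,0,-0.2],[0,0,0,0,-0.2],[0,0,-0.015,0,-0.2],[0,0,-0.03,0,-1],[0,0,-0.05,0,-1],[0,0,-0.02,0,-1]]]'

```text
time_s: 17.05
position: [0.5195, 0.1455, 0.1681]
tcp_rot: [-0.0, 0.998, 0.065, 0.004]
ft_force: [0.1, 0.2, 0.2]
gripper_width: 1.0
grip_force: 0.0
```

```bash
python3 - <<'E'
from h import *
o=ctrl.get_obs();p,d=ctrl.capture("wrist");K,T=wcam(o,"wrist")
P=cloud(K,T,cv2.medianBlur(d,3)).reshape(-1,3)
for z0,z1 in((.052,.063),(.041,.05),(.026,.034)):
    q=P[(P[:,2]>z0)&(P[:,2]<z1)&(abs(P[:,0]-.52)<.13)&(abs(P[:,1]-.1)<.15)]
    print(len(q),cv2.minAreaRect((q[:,:2]*1000).astype(np.float32)),q.mean(0))
E
python3 plan.py .611 -.289 .06 7.5
```

```text
1297 ((519.0245361328125, 144.5780487060547), (100.59135437011719, 12.471489906311035), 7.079498767852783) [0.51719312 0.14462197 0.05644346]
5135 ((518.4926147460938, 144.7979736328125), (100.08682250976562, 60.05598831176758), 7.4189934730529785) [0.52238646 0.14528936 0.04528582]
22527 ((526.360595703125, 93.01966094970703), (149.7453155517578, 200.2999267578125), 7.475500583648682) [0.53717913 0.07963696 0.03029157]
t 17.1 pos [0.5205 0.1457 0.17  ] th 7.47 | roll -0.03 dx 0.0329 dy 0.4428 dz 0.11 w 0.999 g 0.0
```

>>> jog_arm --increments '[[[0.0031,0.0403,0,0,-1],[0.0031,0.0403,0,0,-1],[0.0031,0.0403,0,0,-1],[0.0031,0.0403,0,0,-1],[0.0031,0.0403,0,0,-1],[0.0031,0.0403,0,0,-1],[0.0031,0.0403,0,0,-1],[0.0031,0.0403,0.02,0,-1],[0.0031,0.0403,0.025,0,-1],[0.0031,0.0403,0.025,0,-1],[0.0031,0.0403,0.02,0,-0.6],[0,0,0.02,0,-0.6],[0,0,0,0,-0.6],[0,0,0,0,-0.6]]]'

```text
time_s: 18.85
position: [0.609, -0.2887, 0.0537]
tcp_rot: [-0.0, 0.998, 0.066, 0.0]
ft_force: [0.1, -0.4, -0.4]
gripper_width: 0.797
grip_force: 0.0
```

```bash
python3 - <<'E'
from h import *
o=ctrl.get_obs();p,d=ctrl.capture("wrist");K,T=wcam(o,"wrist")
P=cloud(K,T,cv2.medianBlur(d,3)).reshape(-1,3)
q=P[(P[:,2]>.016)&(P[:,2]<.025)&(abs(P[:,0]-.611)<.04)&(abs(P[:,1]+.289)<.04)]
print(len(q),cv2.minAreaRect((q[:,:2]*1000).astype(np.float32)),q.mean(0))
E
python3 plan.py .6125 -.290 .003 7.5
```

```text
2625 ((613.8704223632812, -290.1713562011719), (38.18742370605469, 38.5152587890625), 9.426328659057617) [ 0.61520641 -0.29002485  0.02011314]
t 18.9 pos [ 0.6094 -0.2889  0.0544] th 7.53 | roll 0.03 dx 0.0029 dy 0.0015 dz 0.0514 w 0.802 g 0.0
```

>>> jog_arm --increments '[[[0.003,0.0015,0.02,0,-0.6],[0,0,0.02,0,-0.6],[0,0,0.008,0,-0.6],[0,0,0.0035,0,-0.6],[0,0,0,0,-0.6],[0,0,0,0,0.8],[0,0,0,0,0.8],[0,0,0,0,0.8],[0,0,0,0,0.8],[0,0,0,0,0.8],[0,0,-0.01,0,0.8],[0,0,-0.03,0,0.8],[0,0,-0.04,0,0.8],[0,0,-0.03,0,0.8],[0,0,0,0,0.8],[0,0,0,0,0.8]]]' --squeeze 60

```text
time_s: 20.9
position: [0.6108, -0.2902, 0.1096]
tcp_rot: [-0.001, 0.998, 0.065, -0.001]
ft_force: [-0.3, 0.1, -1.8]
gripper_width: 0.437
grip_force: 60.5
```

```bash
python3 plan.py .5317 .0445 .11 7.5
```

```text
t 20.9 pos [ 0.6108 -0.2902  0.1096] th 7.45 | roll -0.05 dx -0.0348 dy -0.3421 dz -0.0004 w 0.437 g 60.5
```

>>> jog_arm --increments '[[[-0.0039,-0.038,0,0,0.8],[-0.0039,-0.038,0,0,0.8],[-0.0039,-0.038,0,0,0.8],[-0.0039,-0.038,0,0,0.8],[-0.0039,-0.038,0,0,0.8],[-0.0039,-0.038,0,0,0.8],[-0.0039,-0.038,0,0,0.8],[-0.0039,-0.038,0,0,0.8],[-0.0039,-0.038,0.01,0,0.8],[0,0,0.02,0,0.8],[0,0,0.02,0,0.8],[0,0,0.012,0,0.8],[0,0,0.006,0,0.8],[0,0,0,0,0.8],[0,0,0,0,0.8]]]'

```text
time_s: 22.78
position: [0.5335, 0.0434, 0.0444]
tcp_rot: [0.0, 0.998, 0.065, 0.001]
ft_force: [0.2, 0.2, -2.2]
gripper_width: 0.444
grip_force: 60.6
```

```bash
python3 plan.py .5317 .0445 .033 7.5
```

```text
t 22.775 pos [0.5335 0.0434 0.0444] th 7.44 | roll -0.06 dx -0.0016 dy -0.0013 dz 0.0114 w 0.444 g 60.6
```

>>> jog_arm --increments '[[[-0.002,-0.001,0.005,0,0.8],[0,0,0.003,0,0.8],[0,0,0.002,0,0.8],[0,0,0,0,0.8],[0,0,0,0,0.8]]]'

```text
time_s: 23.4
position: [0.5308, 0.0444, 0.0338]
tcp_rot: [0.0, 0.998, 0.065, 0.0]
ft_force: [-0.8, -0.2, -0.7]
gripper_width: 0.439
grip_force: 60.6
```

>>> jog_arm --increments '[[[0,0,0.001,0,0.8],[0,0,0,0,0.8],[0,0,0,0,0.8]]]'

```text
time_s: 23.78
position: [0.5309, 0.0443, 0.033]
tcp_rot: [0.0, 0.998, 0.065, 0.0]
ft_force: [0.2, 0.3, 0.0]
gripper_width: 0.436
grip_force: 60.7
```

>>> jog_arm --increments '[[[0,0,0.0005,0,0.8],[0,0,0,0,0.05],[0,0,0,0,-0.1],[0,0,0,0,-0.4],[0,0,0,0,-0.4],[0,0,-0.02,0,-0.4],[0,0,-0.05,0,-1],[0,0,-0.05,0,-1],[0,0,0,0,-1]]]'

```text
time_s: 24.9
position: [0.5341, 0.0441, 0.1577]
tcp_rot: [0.001, 0.998, 0.065, 0.005]
ft_force: [0.5, -0.1, 0.1]
gripper_width: 0.993
grip_force: 0.0
```

```bash
python3 - <<'E'
from h import *
o=ctrl.get_obs();p,d=ctrl.capture("wrist");K,T=wcam(o,"wrist")
P=cloud(K,T,cv2.medianBlur(d,3)).reshape(-1,3)
q=P[(P[:,2]>.047)&(P[:,2]<.052)&(abs(P[:,0]-.532)<.04)&(abs(P[:,1]-.0445)<.04)]
print(len(q),cv2.minAreaRect((q[:,:2]*1000).astype(np.float32)),q.mean(0))
E
python3 plan.py .589 .357 .08 7.5
```

```text
1371 ((532.69091796875, 43.928855895996094), (37.47806167602539, 37.3167724609375), 7.189140319824219) [0.53332866 0.04405823 0.05021509]
t 24.95 pos [0.5322 0.0442 0.1546] th 7.45 | roll -0.05 dx 0.0971 dy -0.3027 dz 0.0746 w 0.996 g 0.0
```

>>> jog_arm --increments '[[[0.0121,-0.0378,0,0,-1],[0.0121,-0.0378,0,0,-1],[0.0121,-0.0378,0,0,-1],[0.0121,-0.0378,0,0,-1],[0.0121,-0.0378,0,0,-1],[0.0121,-0.0378,0.01,0,-1],[0.0121,-0.0378,0.02,0,-1],[0.0121,-0.0378,0.02,0,-1],[0,0,0.02,0,-1],[0,0,0.005,0,-1],[0,0,0,0,-1],[0,0,0,0,-1]]]'

```text
time_s: 26.45
position: [0.5882, 0.3561, 0.0783]
tcp_rot: [-0.0, 0.998, 0.064, 0.001]
ft_force: [0.3, 0.2, -0.4]
gripper_width: 1.004
grip_force: 0.0
```

```bash
python3 - <<'E'
from h import *
o=ctrl.get_obs();p,d=ctrl.capture("wrist");K,T=wcam(o,"wrist")
cv2.imwrite("pics/w5.png",cv2.cvtColor(p,cv2.COLOR_RGB2BGR))
P=cloud(K,T,cv2.medianBlur(d,3)).reshape(-1,3)
q=P[(P[:,2]>.028)&(P[:,2]<.035)&(abs(P[:,0]-.589)<.045)&(abs(P[:,1]-.357)<.045)]
print(len(q),cv2.minAreaRect((q[:,:2]*1000).astype(np.float32)),q.mean(0))
E
python3 plan.py .589 .357 .008 7.5
```

```text
1234 ((590.2791137695312, 354.43475341796875), (51.04563903808594, 50.986656188964844), 7.9563822746276855) [0.59034859 0.35431591 0.03158364]
t 26.5 pos [0.5883 0.3562 0.0786] th 7.39 | roll -0.11 dx 0.0008 dy -0.0007 dz 0.0706 w 0.998 g 0.0
```

View pics/w5.png

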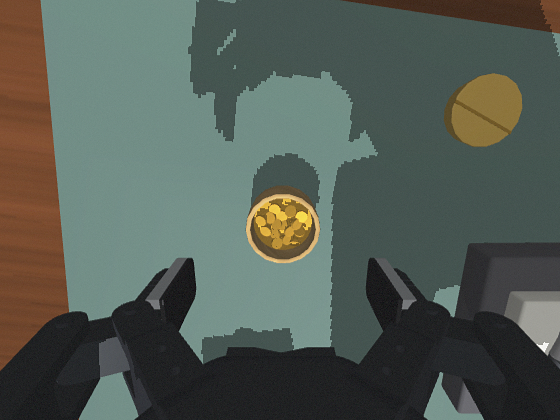

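The wrist view shows the pot at (283,228) px, centred between the fingers; the wax block at (485,110) is clear.

>>> jog_arm --increments '[[[0.001,0.001,0.025,0,-1],[0,0,0.025,0,-1],[0,0,0.015,0,-1],[0,0,0.0075,0,-1],[0,0,0,0,-1],[0,0,0,0,0.7],[0,0,0,0,0.7],[0,0,0,0,0.7],[0,0,0,0,0.7],[0,0,0,0,0.7],[0,0,-0.01,0,0.7],[0,0,-0.03,0,0.7],[0,0,-0.04,0,0.7],[0,0,-0.03,0,0.7],[0,0,0,0,0.7],[0,0,0,0,0.7]]]' --squeeze 40

```text
time_s: 28.5
position: [0.5874, 0.3554, 0.1127]
tcp_rot: [0.001, 0.998, 0.065, -0.002]
ft_force: [0.0, 0.1, -0.6]
gripper_width: 0.585
grip_force: 41.8
```

```bash
python3 plan.py .640 .0690 .11 7.5
```

```text
t 28.5 pos [0.5874 0.3554 0.1127] th 7.45 | roll -0.05 dx 0.0148 dy 0.2908 dz 0.0027 w 0.585 g 41.8
```

>>> jog_arm --increments '[[[0.0018,0.0363,0,0,0.7],[0.0018,0.0363,0,0,0.7],[0.0018,0.0363,0,0,0.7],[0.0018,0.0363,0,0,0.7],[0.0018,0.0363,0,0,0.7],[0.0018,0.0363,0,0,0.7],[0.0018,0.0363,0,0,0.7],[0.0018,0.0363,0,0,0.7],[0,0,0.015,0,0.7],[0,0,0.025,0,0.7],[0,0,0.025,0,0.7],[0,0,0,0,0.7],[0,0,0,0,0.7],[0,0,0,0,0.7]]]'

```text
time_s: 30.25
position: [0.6413, 0.0701, 0.0509]
tcp_rot: [0.0, 0.998, 0.065, 0.001]
ft_force: [-0.8, -0.1, -0.5]
gripper_width: 0.587
grip_force: 41.9
```

```bash
python3 - <<'E'
from h import *
o=ctrl.get_obs();p,d=ctrl.capture("wrist");K,T=wcam(o,"wrist")
cv2.imwrite("pics/w6.png",cv2.cvtColor(p,cv2.COLOR_RGB2BGR))
E
python3 plan.py .639 .069 .007 7.5
```

```text
t 30.3 pos [0.6414 0.07   0.0511] th 7.47 | roll -0.03 dx -0.0025 dy 0.0007 dz 0.0441 w 0.585 g 41.9
```

View pics/w6.png

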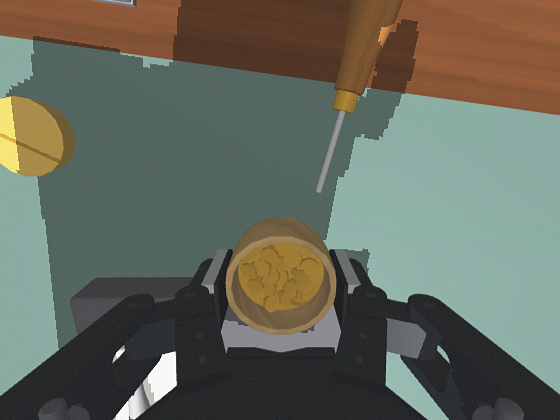

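The wrist view shows the held pot at (280,280) px and the awl tip at (319,191), clear of both pot and fingers.

>>> jog_arm --increments '[[[-0.0025,0.0005,0.015,0,0.7],[0,0,0.015,0,0.7],[0,0,0.008,0,0.7],[0,0,0.004,0,0.7],[0,0,0,0,0.7],[0,0,0,0,0.7],[0,0,0.0015,0,0.7],[0,0,0,0,0.7]]]'

```text
time_s: 31.3
position: [0.6382, 0.069, 0.0064]
tcp_rot: [0.0, 0.998, 0.065, 0.0]
ft_force: [0.2, -0.2, -0.5]
gripper_width: 0.587
grip_force: 41.9
```

>>> jog_arm --increments '[[[0,0,0.001,0,0.7],[0,0,0,0,0.7],[0,0,0,0,0.7]]]'

```text
time_s: 31.68
position: [0.6382, 0.069, 0.0061]
tcp_rot: [0.0, 0.998, 0.065, -0.0]
ft_force: [-3.0, 0.3, 4.5]
gripper_width: 0.59
grip_force: 42.4
```

>>> jog_arm --increments '[[[0,0,-0.0005,0,-0.2],[0,0,0,0,-0.4],[0,0,0,0,-0.7],[0,0,0,0,-0.7],[0,0,-0.02,0,-0.7],[0,0,-0.05,0,-1],[0,0,-0.06,0,-1],[0,0,-0.03,0,-1],[0,0,0,0,-1]]]'

```text
time_s: 32.8
position: [0.6407, 0.069, 0.1715]
tcp_rot: [0.001, 0.998, 0.065, 0.005]
ft_force: [-0.6, -0.5, -0.7]
gripper_width: 0.997
grip_force: 0.0
```

```bash
python3 - <<'E'
from h import *
o=ctrl.get_obs();p,d=ctrl.capture("wrist");K,T=wcam(o,"wrist")
P=cloud(K,T,cv2.medianBlur(d,3)).reshape(-1,3)
q=P[(P[:,2]>.028)&(P[:,2]<.034)&(abs(P[:,0]-.64)<.04)&(abs(P[:,1]-.069)<.045)]
print(len(q),cv2.minAreaRect((q[:,:2]*1000).astype(np.float32)),q.mean(0))
E
python3 plan.py .383 .357 .11 15.1
```

```text
1022 ((632.519287109375, 63.705841064453125), (64.99337768554688, 79.36260986328125), 0.04566022753715515) [0.62372711 0.06153621 0.03084821]
t 32.85 pos [0.639  0.069  0.1683] th 7.46 | roll -7.64 dx -0.1721 dy -0.3447 dz 0.0583 w 1.001 g 0.0
```

>>> jog_arm --increments '[[[0,0,0,-7.6,-1],[-0.0191,-0.0383,0,0,-1],[-0.0191,-0.0383,0,0,-1],[-0.0191,-0.0383,0,0,-1],[-0.0191,-0.0383,0,0,-1],[-0.0191,-0.0383,0,0,-1],[-0.0191,-0.0383,0.01,0,-1],[-0.0191,-0.0383,0.01,0,-1],[-0.0191,-0.0383,0.02,0,-0.6],[-0.0191,-0.0383,0.018,0,-0.6],[0,0,0,0,-0.6],[0,0,0,0,-0.6],[0,0,0,0,-0.6]]]'

```text
time_s: 34.48
position: [0.3836, 0.3567, 0.108]
tcp_rot: [-0.0, 0.991, 0.13, 0.0]
ft_force: [0.0, 0.1, 0.4]
gripper_width: 0.798
grip_force: 0.0
```

```bash
python3 - <<'E'
from h import *
o=ctrl.get_obs();p,d=ctrl.capture("wrist");K,T=wcam(o,"wrist")
cv2.imwrite("pics/w7.png",cv2.cvtColor(p,cv2.COLOR_RGB2BGR))
P=cloud(K,T,cv2.medianBlur(d,3)).reshape(-1,3)
q=P[(P[:,2]>.03)&(P[:,2]<.05)&(abs(P[:,0]-.43)<.08)&(abs(P[:,1]-.37)<.09)]
print(len(q),cv2.minAreaRect((q[:,:2]*1000).astype(np.float32)),q.mean(0))
q=P[(P[:,2]>.038)&(P[:,2]<.05)&(abs(P[:,0]-.43)<.08)&(abs(P[:,1]-.37)<.09)]
print(len(q),cv2.minAreaRect((q[:,:2]*1000).astype(np.float32)),q.mean(0))
E
python3 plan.py .383 .357 .003 15.1
```

```text
7389 ((404.9308166503906, 361.3360900878906), (112.40487670898438, 79.86035919189453), 14.642769813537598) [0.42875045 0.36748489 0.0399119 ]
5083 ((431.4940185546875, 368.3331604003906), (33.75891876220703, 79.7887954711914), 15.567800521850586) [0.43256096 0.36857402 0.04294458]
t 34.525 pos [0.3837 0.3567 0.1082] th 14.96 | roll -0.14 dx -0.0006 dy -0.0005 dz 0.1052 w 0.803 g 0.0
```

View pics/w7.png

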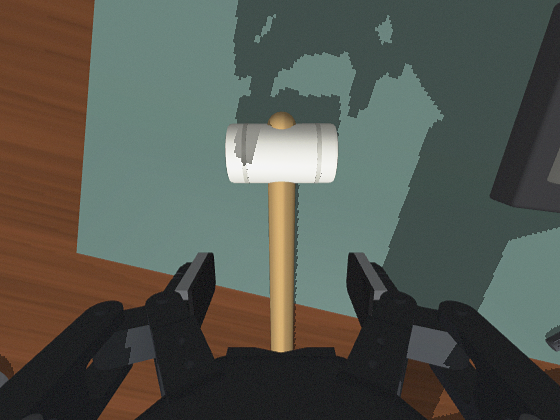

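The wrist view shows the handle centred between the fingers at x≈283 px, with the head at (281,152) out of their way.

>>> jog_arm --increments '[[[0,0.001,0.03,0,-0.6],[0,0,0.03,0,-0.4],[0,0,0.025,0,-0.4],[0,0,0.013,0,-0.4],[0,0,0.006,0,-0.4],[0,0,0,0,-0.4],[0,0,0,0,1],[0,0,0,0,1],[0,0,0,0,1],[0,0,0,0,1],[0,0,0,0,1],[0,0,0,0,1],[0,0,-0.005,0,1],[0,0,-0.015,0,1],[0,0,-0.03,0,1],[0,0,-0.03,0,1],[0,0,-0.02,0,1],[0,0,0,0,1],[0,0,0,0,1]]]' --squeeze 80

```text
time_s: 36.9
position: [0.3822, 0.3558, 0.103]
tcp_rot: [0.0, 0.991, 0.131, -0.001]
ft_force: [-0.5, 0.2, -2.5]
gripper_width: 0.23
grip_force: 78.3
```

```bash
python3 - <<'E'
from h import *
o=ctrl.get_obs();p,d=ctrl.capture("side")
cv2.imwrite("pics/s8.png",cv2.cvtColor(p,cv2.COLOR_RGB2BGR))
E
python3 plan.py .498 -.081 .13 7.5
```

```text
t 36.95 pos [0.382  0.3557 0.1025] th 15.05 | roll 7.55 dx 0.058 dy 0.4481 dz -0.0275 w 0.23 g 78.3
```

View pics/s8.png

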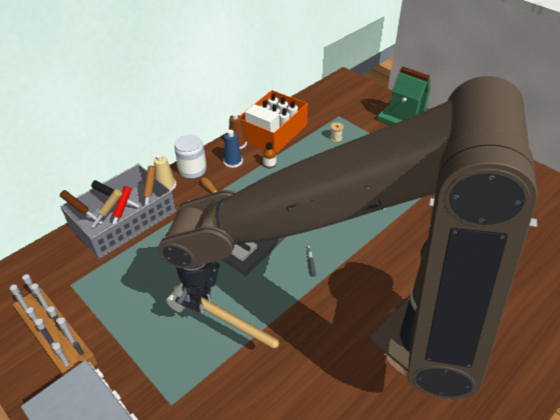

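The side view shows the mallet lifted about level by the handle next to the head (175,298).

>>> jog_arm --increments '[[[0,0,-0.014,7.5,1],[0,0.02,-0.014,0,1],[0.0053,0.0357,0,0,1],[0.0053,0.0357,0,0,1],[0.0053,0.0357,0,0,1],[0.0053,0.0357,0,0,1],[0.0053,0.0357,0,0,1],[0.0053,0.0357,0,0,1],[0.0053,0.0357,0,0,1],[0.0053,0.0357,0,0,1],[0.0053,0.0357,0,0,1],[0.0053,0.0357,0,0,1],[0.0053,0.0357,0,0,1],[0,0.0357,0,0,1],[0,0,0,0,1],[0,0,0,0,1],[0,0,0,0,1]]]'

```text
time_s: 39.08
position: [0.499, -0.0795, 0.1311]
tcp_rot: [-0.0, 0.998, 0.066, -0.001]
ft_force: [-0.3, -0.0, -1.3]
gripper_width: 0.229
grip_force: 78.6
```

```bash
python3 - <<'E'
from h import *
o=ctrl.get_obs();p,d=ctrl.capture("wrist");K,T=wcam(o,"wrist")
cv2.imwrite("pics/w9.png",cv2.cvtColor(p,cv2.COLOR_RGB2BGR))
E
python3 plan.py .498 -.081 .005 7.5
```

```text
t 39.125 pos [ 0.4992 -0.0795  0.1313] th 7.63 | roll 0.13 dx -0.0014 dy 0.0013 dz 0.1263 w 0.226 g 78.6
```

View pics/w9.png

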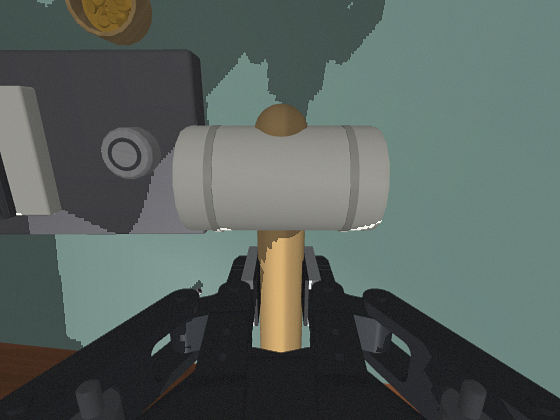

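The wrist view shows the head parallel to the slab's side, right of it (281,178), about level with the anvil at (127,152).

>>> jog_arm --increments '[[[0,0.001,0.02,0,1],[0,0,0.03,0,1],[0,0,0.03,0,1],[0,0,0.02,0,1],[0,0,0.012,0,1],[0,0,0.006,0,1],[0,0,0.003,0,1],[0,0,0,0,1],[0,0,0,0,1]]]'

```text
time_s: 40.25
position: [0.5002, -0.0818, 0.0114]
tcp_rot: [0.0, 0.998, 0.066, 0.001]
ft_force: [-0.2, -0.2, -1.4]
gripper_width: 0.225
grip_force: 78.6
```

>>> jog_arm --increments '[[[0,0,0.003,0,1],[0,0,0.002,0,1],[0,0,0.001,0,1],[0,0,0,0,1],[0,0,0,0,1]]]'

```text
time_s: 40.88
position: [0.4997, -0.0816, 0.0049]
tcp_rot: [-0.0, 0.998, 0.066, -0.0]
ft_force: [-1.7, 0.2, 0.5]
gripper_width: 0.23
grip_force: 79.0
```

>>> jog_arm --increments '[[[0,0,0.001,0,1],[0,0,0,0,1],[0,0,0,0,1]]]'

```text
time_s: 41.25
position: [0.4997, -0.0816, 0.0048]
tcp_rot: [-0.0, 0.998, 0.066, -0.001]
ft_force: [-5.5, 0.7, 8.6]
gripper_width: 0.229
grip_force: 79.9
```

>>> jog_arm --increments '[[[0,0,-0.0005,0,0.5],[0,0,0,0,0.3],[0,0,0,0,-0.1],[0,0,0,0,-0.1],[0,0,-0.015,0,-0.1],[0,0,-0.04,0,-0.1],[0,0,-0.05,0,-0.1],[0,0,-0.05,0,-0.1],[0,0.04,-0.02,0,-0.1],[0,0.045,0,0,-0.1],[0,0.045,0,0,-0.1],[0,0.045,0,0,-0.1],[0,0.045,0,0,-0.1],[0,0.045,0,0,-0.1],[0,0.045,0,0,-0.1],[0,0.045,0,0,-0.1],[0,0.045,0,0,-0.1],[0,0,0,0,-0.1],[0,0,0,0,-0.1]]]'

```text
time_s: 43.62
position: [0.5522, -0.4776, 0.1796]
tcp_rot: [-0.0, 0.998, 0.066, 0.0]
ft_force: [-0.3, 0.8, -0.0]
gripper_width: 0.547
grip_force: 0.0
```

```bash
python3 - <<'E'
from h import *
p,D=ctrl.capture("top");K,T=wcam();cv2.imwrite("pics/t9.png",cv2.cvtColor(p,cv2.COLOR_RGB2BGR))
P=cloud(K,T,cv2.medianBlur(D,3)).reshape(-1,3)
a=np.radians(7.6);R=np.array([[np.cos(a),np.sin(a)],[-np.sin(a),np.cos(a)]]);S=np.array([.5245,.094])
L=np.c_[(P[:,:2]-S)@R.T,P[:,2]]
def t(n,c,h,z0,z1):
    q=L[(abs(L[:,0]-c[0])<h[0])&(abs(L[:,1]-c[1])<h[1])&(L[:,2]>z0)&(L[:,2]<z1)]
    r=cv2.minAreaRect((q[:,:2]*1000).astype(np.float32));print(n,len(q),np.round(r[0],1),np.round(r[1],1),round(r[2],1),q[:,2].max().round(3))
t("slab",(0,0),(.1,.12),.026,.034);t("board",(0,.05),(.07,.05),.041,.049);t("punch",(0,.05),(.07,.05),.052,.062)
t("anvil",(0,-.05),(.04,.04),.046,.054);t("pot",(.112,-.04),(.036,.05),.026,.036)
t("malhead",(0,-.169),(.06,.06),.036,.05);t("handle",(-.15,-.169),(.11,.06),.007,.035)
E
```

```text
slab 4304 [11.8  0.4] [174.6 199.8] 0.2 0.034
board 977 [-1.6 53. ] [ 60.2 100.2] 89.9 0.049
punch 228 [-0.7 53. ] [13.5 99.4] 90.0 0.059
anvil 225 [ -1.2 -48. ] [35.9 37.8] 64.2 0.051
pot 121 [108.  -38.1] [51.  49.6] 27.5 0.032
malhead 532 [  -0.3 -169.8] [80.3 36.2] 89.5 0.046
handle 937 [-145.5 -169.4] [ 23.3 210.9] 89.6 0.032
```

View pics/t9.png

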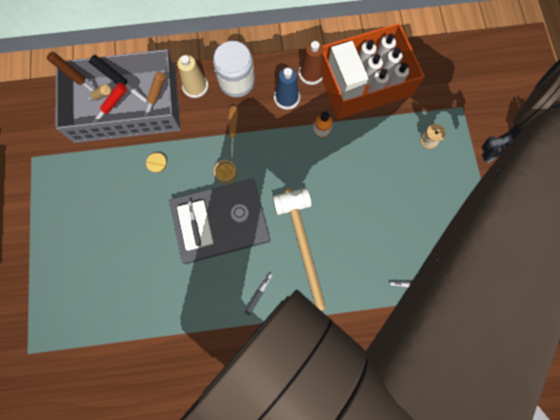

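The top view shows board and punch on the slab's left half (197,225), the anvil at (240,213), the pot at (226,171), and the mallet to the right with its head at (292,201). All of them measure within tolerance, and the bystanders haven't moved.

```bash
python3 -c "
from rig import ctrl
print(ctrl.finish_job())"
```

```text
the job is handed in; nothing more can be done
None
```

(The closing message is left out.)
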